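# Pump down the specimen sealer until its ready pin stands out

### The arm

A 7-joint arm with a two-finger parallel gripper is mounted at the origin on the work surface. World frame = base frame: x ahead of the robot, y to its left, z up, the work surface at z = 0. Lengths are in m, angles in rad, forces in N, time in s.
With the tool pointing down it reaches from about 0.4 to 0.9 m from the base axis. Payload 5.5 kg.
Tool frame: the origin (TCP) lies at the very end of the fingers, on their centre line; the grasp point (between the pads) lies 19 mm behind it (ctrl.hold_point_z is the distance from the TCP to the grasp point, in m); z points along the fingers, y is the direction in which the jaws open and shut (so a half turn about z gives the same grasp; the last joint's range is limited). The gripper opens to 85 mm and grips with 20 to 120 N. Pads are 22 mm wide; open, the fingers measure 114 mm over their backs; the gripper's body (76 mm by 85 mm) begins 54 mm behind the grasp point. The pads swing forward as they close: fully open they stand 13 mm farther back than shut.
Start: joints at [-0.983, 0.501, -0.427, 1.55, 0.221, 1.138, -0.21], TCP at [0.207, 0.616, 0.231] pointing down, gripper open.
Joint ranges: [-2.88, 2.88], [-0.31, 2.03], [-1.54, 1.56], [0.2, 2.42], [-1.41, 4.55], [0.19, 2.02], [-2.57, 2.57]. Speed limits (rad/s): [2.57, 2.57, 3.14, 3.14, 3.14, 3.14, 3.14].

### API

Orientations are given as a unit quaternion [x, y, z, w].
In Python, from plant import ctrl, vision gives the robot as it stands.
- The arm moves only by the shell command python3 -m creep 'ROWS' [OPENING] [FORCE]. ROWS is JSON, a list of rows, each an object with "xyz": the shift along the tool's x, y, z in m, a list of three; "roll": the turn about the tool's z in degrees. A call has 1 to 20 rows; each row shifts and turns the pose as measured when the row begins, along the tool's axes as they then stand; what a row does not reach is not made up. A row lasts 1/12 s, in which the tool goes at most 41.7 mm and 7.16 degrees, less where a joint would pass 70% of its speed; a pose out of reach is approached as far as the arm can. A call with a gripper value outside its range is refused whole. OPENING is the opening, from -1 (shut) to 1 (fully open), set as the call begins (- or left out, the last holds). The fingers move at their own pace and stop on an object; FORCE is the grip in N (left out, the last holds). Time passes only in rows, so rows that do not move let the fingers close. It gives the time, the measured TCP pose, the force and the opening at its end, in the units of the state.
- ctrl.get_obs(): the state, without advancing time (a new reading comes with each control period).
- vision.grab_frame(name): name is "scene" or "top"; returns a dict with "pixels" (384x512x3 uint8, red, green, blue), "fx", "fy", "cx", "cy" (pixels), "dist" ([k1, k2, p1, p2, k3] as OpenCV has them; the pictures are not rectified), "world_to_cam" (4x4, takes a point from world to camera coordinates). Camera axes: x right, y down, z forward; pixel columns grow to the right and rows downward; lengths in m; the calibration is good to about 2 mm. A picture is of the moment at which its call begins. There is no depth.
- ctrl.job_done(): hands the job in, once; it reports no verdict.
Trained networks look in a picture, given as the dict that the camera call returned (one of the last four; its "shot" number tells which), for a name from the list of things; names that differ only in an ending like _2 or _b are one class to them, and where a whole thing is asked for, a point or a joint stands for the part that bears it (a point fixed in the world has none). Each returns a list of dicts, best first, with "conf" (0 to 1); they miss things now and then, are a little off and sometimes report something else, mostly with a low value. They report only what shows in the picture. A call takes as long as a camera call.
- vision.search_frame(query, picture): "location" ([column, row] in pixels, amid what is visible of it).
The state is a dict: "t": time; "joint_pos": joint angles; "qd": joint speeds; "tau": joint torques, N m; "position": TCP position; "ee_rot": TCP orientation; "wrist_force": force on the tool from outside, world axes, zero at the start; "moment": the same for the moment, N m; "grip_width": opening from 0.0 (shut) to 1.0 (fully open).
Only numpy, scipy, OpenCV 4.12 (cv2) and the standard library are available. Lean on these libraries where they do the work, as an engineer would, in place of code of your own. Each camera call takes 0.05 s, during which the arm holds its last target.

### The job

Pump the vacuum specimen sealer: press its blue pump plunger right down with the fingertips and let it spring back up, again and again, until the green indicator pin stands fully out and the orange band at its foot shows. Let the pump raise the pin: never touch the pin itself, pick nothing up, and leave the vials, gel bottle, slide box, syringe and steel dish where they are. Finish with the plunger sprung back up and the hand clear.

Things in the scene. Friction and masses are not known exactly. Their poses are not given: they have to be found in the camera images.
- sealer: white vacuum sealer fixed to the table, housing 160 (x) by 240 (y) by 70 mm high; origin at the centre of its underside, z up, its -x side (blue strip) is its front. In its frame: the pump tower (aluminium, 40 mm across, to height 115 mm) stands at x 0, y -55 mm; a clear chamber (84 mm across, to height 144 mm, a vial sealed inside it) at x -10, y +68 mm; the pin's black collar (28 mm across, to height 76 mm) at x +45, y +12 mm
- plunger_top (a point): centre of the flat top of the round blue plunger knob, 40 mm across and 18 mm high, on a 14 mm steel rod over the pump tower; 165 mm above the table at rest; it goes straight down when pressed
- plunger (a joint): how far the plunger is pressed, m: 0 up at rest, 0.024 at its bottom stop. Its spring takes about 4 N to start and 9 N at the bottom, plus up to about 5 N of pumping resistance; let go, it rises by itself in about half a second
- pin_tip (a point): centre of the top of the round indicator pin, 16 mm across; vertical; 78 mm above the table when fully in, 102 mm when fully out. Green for its upper 21 mm, below that a 5 mm orange band, which comes out of the black collar only at the end of its travel
- pin (a joint): how far the pin has come out, m: 0 in, 0.024 fully out. It starts 0 to 0.006 out; a full stroke of the plunger raises it by about 3 to 5 mm (a ratchet: shallow strokes give less, under a third of a stroke may give nothing), and it stays where it is between strokes. Once it is fully out, further strokes move freely and change nothing
- vial0: loose capped specimen vial, 33 mm across, 80 mm high, white cap; origin at the centre of its underside
- vial1: another such vial
- vial2: another such vial
- gel_bottle: loose hand-gel bottle with its own white pump head, 56 mm across, 135 mm high; origin at the centre of its underside; not part of the job
- slide_box: loose blue and white box of glass slides, 87 by 42 by 33 mm; origin at the centre of its underside
- syringe: loose syringe lying on the table, 123 mm long, 30 mm wide at its flange, along its own x; origin near its middle, on the table
- dish: loose small steel dish, 90 mm across, 35 mm high; origin at the centre of its underside

How it is judged:
By the outcome, as a careful person would: the job done as asked, in the order asked, and still so for the second after the job is handed in, with the robot touching nothing.
It also fails if it takes over 51 s, if anything falls off the work surface, if the arm or the gripper's body presses on something with over 40 N, if the wrist force passes 120 N, or if a joint passes its speed limit or range.

## Working session

There is one attempt and no reset: what is moved stays moved. The work goes in short steps, Python scripts to look and compute and a shell command to move; the robot and the scene stay as the last step left them, time stands still between calls to the robot, and variables do not carry over. Pictures are saved under pics/ and viewed, and the job is handed in when it is done.

```bash
mkdir -p pics; cat > h.py <<'E'
import numpy as np, cv2
from plant import ctrl, vision
def K(f): return np.array([[f['fx'],0,f['cx']],[0,f['fy'],f['cy']],[0,0,1.]])
def proj(f,p):
    T=np.array(f['world_to_cam']); r,_=cv2.Rodrigues(T[:3,:3])
    return cv2.projectPoints(np.array(p,float).reshape(-1,1,3),r,T[:3,3],K(f),np.array(f['dist'],float))[0].reshape(-1,2)
def tri(fs,uvs):
    P=[];U=[]
    for f,uv in zip(fs,uvs):
        P.append(np.array(f['world_to_cam'])[:3]); U.append(cv2.undistortPoints(np.array(uv,float).reshape(1,1,2),K(f),np.array(f['dist'],float)).reshape(2,1))
    X=cv2.triangulatePoints(P[0],P[1],U[0],U[1]); return (X[:3]/X[3]).ravel()
def atz(f,uv,z):
    T=np.array(f['world_to_cam']);u=cv2.undistortPoints(np.array(uv,float).reshape(1,1,2),K(f),np.array(f['dist'],float)).ravel()
    d=T[:3,:3].T@np.array([u[0],u[1],1]);c=-T[:3,:3].T@T[:3,3];return c+d*(z-c[2])/d[2]
def save(f,n): cv2.imwrite('pics/'+n,cv2.cvtColor(f['pixels'],cv2.COLOR_RGB2BGR))
E
python3 - <<'E'
from h import *
s=vision.grab_frame('scene');t=vision.grab_frame('top')
save(s,'s0.png');save(t,'t0.png')
for n in ['plunger_top','pin_tip','sealer','gel_bottle','vial0','dish','slide_box','syringe']:
    a=vision.search_frame(n,s);b=vision.search_frame(n,t)
    print(n,[(x['location'],x['conf']) for x in a][:3],[(x['location'],x['conf']) for x in b][:3])
    if a and b: print(tri([s,t],[a[0]['location'],b[0]['location']]))
o=ctrl.get_obs();print(o['t'],o['position'],o['ee_rot'],o['grip_width'],o['wrist_force'])
E
```

```text
plunger_top [([225.7, 152.1], 0.7)] [([320.8, 214.9], 0.71)]
[ 0.51998365 -0.10116349  0.15812295]
pin_tip [] []
sealer [([247.9, 192.5], 0.7)] [([295.5, 225.2], 0.89)]
[ 0.50673082 -0.04970201  0.04426311]
gel_bottle [([178.7, 181.8], 0.68)] [([365.4, 201.7], 0.56)]
[ 0.5727933  -0.23530862  0.04500895]
vial0 [([293.4, 232.3], 0.78), ([324.8, 225.4], 0.7), ([314.3, 209.0], 0.57)] [([200.1, 223.6], 0.58), ([223.1, 200.2], 0.56), ([218.5, 235.9], 0.43)]
[0.53334389 0.15970154 0.02687516]
dish [([220.1, 240.0], 0.87)] []
slide_box [([207.0, 166.1], 0.68)] [([225.5, 200.3], 0.64), ([369.1, 245.8], 0.61)]
[0.6138983  0.05147786 0.2243391 ]
syringe [] [([301.0, 268.3], 0.68)]
0.9 [0.20737167 0.61603478 0.23133471] [ 1.61658415e-01  9.86846774e-01  3.58583982e-05 -1.81341374e-05] 1.0039874836015246 [-0.06690748 -0.4229868  -0.44588812]
```

View pics/s0.png

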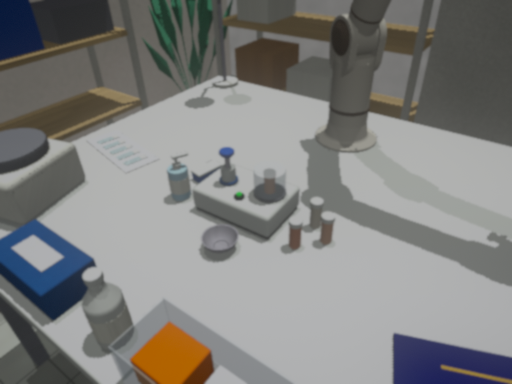

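View pics/t0.png

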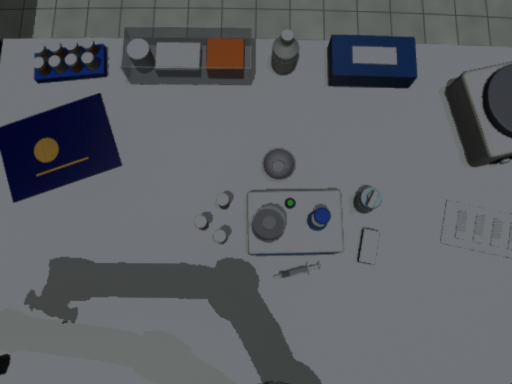

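The scene view shows the knob at about (227,153) and the green pin at (239,195). In the top view the knob is at (321,216), the pin at (290,203), the chamber at (269,223) and the gel bottle at (371,198). I'll segment by colour to refine these.

```bash
cat >> h.py <<'E'
def blob(f,lo,hi,box):
    hsv=cv2.cvtColor(f['pixels'],cv2.COLOR_RGB2HSV);m=cv2.inRange(hsv,lo,hi);M=np.zeros_like(m);x0,y0,x1,y1=box;M[y0:y1,x0:x1]=m[y0:y1,x0:x1]
    ys,xs=np.nonzero(M);return (len(xs),xs.mean(),ys.mean(),xs.min(),xs.max(),ys.min(),ys.max()) if len(xs) else None
def crop(f,box,k,n):
    x0,y0,x1,y1=box;save({'pixels':cv2.resize(f['pixels'][y0:y1,x0:x1],None,fx=k,fy=k,interpolation=cv2.INTER_CUBIC)},n)
E
python3 - <<'E'
from h import *
s=vision.grab_frame('scene');t=vision.grab_frame('top')
B=((105,120,60),(130,255,255))
bs=blob(s,*B,(212,140,240,175));bt=blob(t,*B,(305,200,338,235));print(bs,bt)
G=((40,100,40),(85,255,255))
gs=blob(s,*G,(225,180,255,210));gt=blob(t,*G,(275,190,305,215));print(gs,gt)
print('knob',tri([s,t],[bs[1:3],bt[1:3]]),'pin',tri([s,t],[gs[1:3],gt[1:3]]))
print(atz(t,bt[1:3],.165),atz(t,gt[1:3],.08))
c=[-.0,0,0]
for z in (.165,): print(proj(t,[[.52,-.1,z]]),proj(t,[[.54,-.1,z]]),proj(s,[[.52,-.1,z],[.54,-.1,z]]))
a=np.vstack([s['pixels'][130:250,160:350],])
crop(s,(160,130,350,250),4,'s1.png');crop(t,(190,150,390,290),4,'t1.png')
E
```

```text
(66, np.float64(226.24242424242425), np.float64(151.1060606060606), np.int64(221), np.int64(232), np.int64(148), np.int64(154)) (243, np.float64(321.0), np.float64(217.13168724279836), np.int64(308), np.int64(329), np.int64(208), np.int64(229))
(23, np.float64(238.6086956521739), np.float64(194.2173913043478), np.int64(236), np.int64(241), np.int64(192), np.int64(196)) (42, np.float64(289.92857142857144), np.float64(202.1904761904762), np.int64(287), np.int64(293), np.int64(199), np.int64(205))
knob [ 0.51521982 -0.10223233  0.1582568 ] pin [ 0.56143581 -0.03418127  0.07818771]
[ 0.51354469 -0.10021405  0.165     ] [ 0.56163592 -0.03476158  0.08      ]
[[320.87756724 214.3688741 ]] [[320.78136519 205.84534221]] [[226.03705026 149.89771221]
 [220.93762314 153.24776862]]
```

View pics/s1.png

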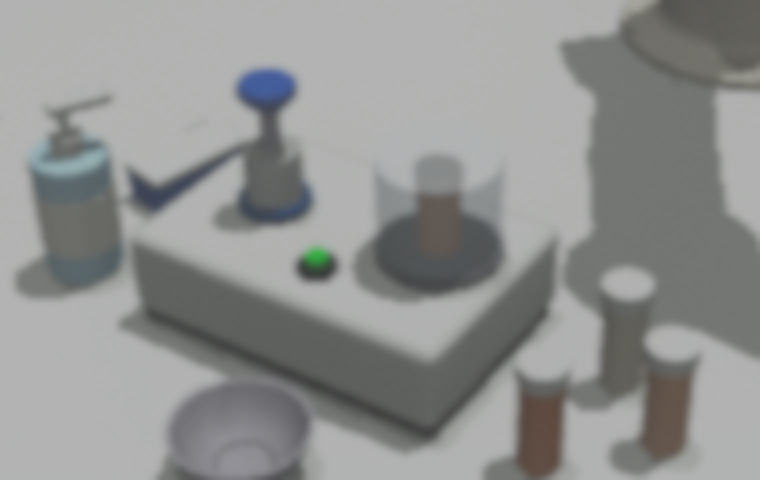

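View pics/t1.png

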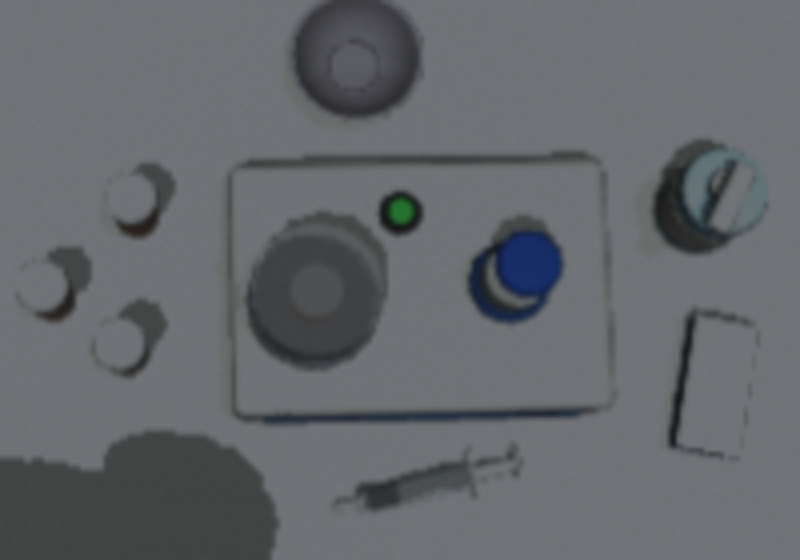

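Knob and pin agree with the sealer geometry (knob at about 0.516, −0.102). The first transit closes the gripper and stays high. Tool axes in the world: x=(−.948,.319), y=(.319,.948), z down.

```bash
python3 -m creep '[{"xyz":[-0.02,-0.023,-0.005],"roll":0},{"xyz":[-0.022,-0.03,-0.005],"roll":0},{"xyz":[-0.022,-0.03,0],"roll":0},{"xyz":[-0.024,-0.03,0],"roll":0},{"xyz":[-0.026,-0.03,0],"roll":0},{"xyz":[-0.026,-0.03,0],"roll":0},{"xyz":[-0.026,-0.03,0],"roll":0},{"xyz":[-0.026,-0.03,0],"roll":0},{"xyz":[-0.026,-0.03,0],"roll":0},{"xyz":[-0.026,-0.03,0],"roll":0}]' -1 60
python3 - <<'E'
from h import *
o=ctrl.get_obs();print(o['joint_pos'])
E
```

```text
t: 1.83
position: [0.3442, 0.2565, 0.2391]
ee_rot: [0.153, 0.988, 0.004, -0.002]
wrist_force: [1.4, 0.1, -1.1]
grip_width: 0.003
[-0.41140412  0.07005169 -0.29537077  2.07006973  0.01379514  1.00027022
  0.54963037]
```

```bash
python3 -m creep '[{"xyz":[-0.026,-0.028,0],"roll":0},{"xyz":[-0.026,-0.028,0],"roll":0},{"xyz":[-0.026,-0.028,0],"roll":0},{"xyz":[-0.026,-0.028,0],"roll":0},{"xyz":[-0.026,-0.028,0],"roll":0},{"xyz":[-0.026,-0.028,0],"roll":0},{"xyz":[-0.026,-0.028,0],"roll":0},{"xyz":[-0.026,-0.028,0],"roll":0},{"xyz":[-0.020,-0.020,0],"roll":0},{"xyz":[0,0,0],"roll":0},{"xyz":[0,0,0],"roll":0}]'
cat > go.py <<'E'
import sys
from h import *
from scipy.spatial.transform import Rotation as R
o=ctrl.get_obs();p=np.array(o['position']);r=R.from_quat(o['ee_rot'])
tgt=np.array([float(x) for x in sys.argv[1:4]])
print('t',o['t'],'p',p.round(4),'tool delta',r.inv().apply(tgt-p).round(4),'tilt',r.as_matrix()[:,2].round(3),'F',np.round(o['wrist_force'],1))
E
python3 go.py .516 -.1022 .175
```

```text
t: 2.75
position: [0.4951, -0.072, 0.241]
ee_rot: [0.159, 0.987, 0.004, 0.005]
wrist_force: [0.2, 0.6, -0.2]
grip_width: 0.002
t 2.75 p [ 0.4951 -0.072   0.241 ] tool delta [-0.0288 -0.0228  0.0661] tilt [ 0.012  0.007 -1.   ] F [ 0.2  0.6 -0.2]
```

```bash
python3 -m creep '[{"xyz":[-0.015,-0.012,0.005],"roll":0},{"xyz":[-0.014,-0.011,0.01],"roll":0},{"xyz":[0,0,0.02],"roll":0},{"xyz":[0,0,0.012],"roll":0},{"xyz":[0,0,0],"roll":0}]'
python3 go.py .516 -.1022 .175; python3 - <<'E'
from h import *
s=vision.grab_frame('scene');t=vision.grab_frame('top')
crop(s,(160,100,310,220),5,'s2.png');crop(t,(260,160,400,270),5,'t2.png')
p=ctrl.get_obs()['position'];print((proj(s,p)-[160,100])*5,(proj(t,p)-[260,160])*5)
E
```

```text
t: 3.17
position: [0.5175, -0.0992, 0.1942]
ee_rot: [0.157, 0.988, 0.005, 0.007]
wrist_force: [0.1, -0.3, 1.2]
grip_width: -0.007
t 3.1667 p [ 0.5175 -0.0992  0.1942] tool delta [ 0.0008 -0.0035  0.0192] tilt [ 0.016  0.009 -1.   ] F [ 0.1 -0.3  1.2]
[[329.3300391  194.23884858]] [[311.88623488 265.93666968]]
```

View pics/s2.png

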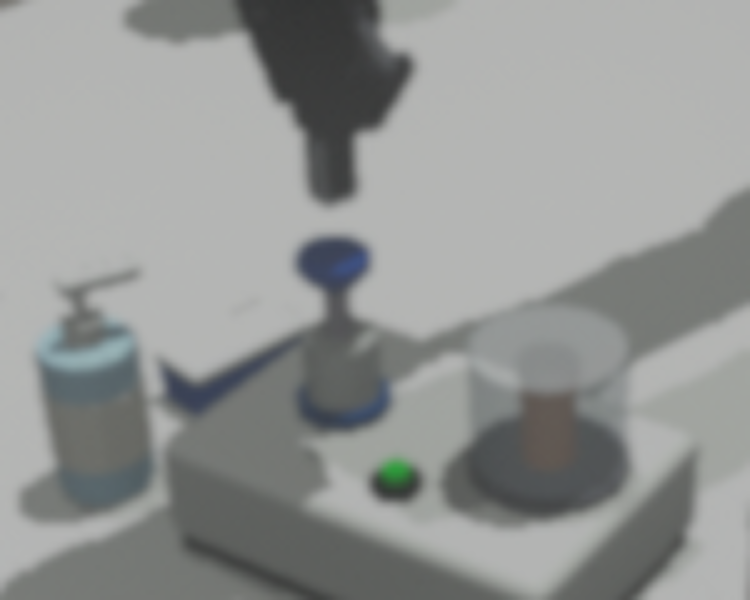

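View pics/t2.png

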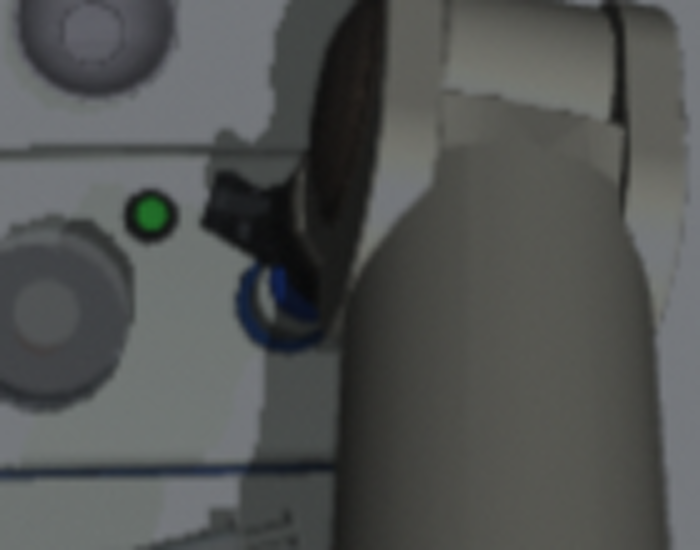

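The fingertips hang straight over the knob: tip at about (330,200) and knob at (333,258) in the crop. First stroke, in measured steps.

```bash
python3 -m creep '[{"xyz":[0.001,-0.003,0.012],"roll":0},{"xyz":[0,0,0.012],"roll":0},{"xyz":[0,0,0.008],"roll":0},{"xyz":[0,0,0.008],"roll":0}]'
python3 -m creep '[{"xyz":[0,0,0.008],"roll":0},{"xyz":[0,0,0.008],"roll":0}]';python3 go.py .516 -.1022 .141
```

```text
t: 3.6
position: [0.521, -0.0984, 0.1612]
ee_rot: [0.154, 0.988, 0.006, 0.013]
wrist_force: [-5.5, -2.5, 8.2]
grip_width: 0.0
t: 3.77
position: [0.5209, -0.0985, 0.1469]
ee_rot: [0.154, 0.988, 0.006, 0.013]
wrist_force: [-5.6, -0.4, 11.9]
grip_width: 0.003
t 3.7667 p [ 0.5209 -0.0985  0.1469] tool delta [ 0.0037 -0.0051  0.0058] tilt [ 0.027  0.008 -1.   ] F [-5.6 -0.4 11.9]
```

```bash
python3 -m creep '[{"xyz":[0,0,0.006],"roll":0},{"xyz":[0,0,0.004],"roll":0}]';python3 go.py .516 -.1022 .141
```

```text
t: 3.93
position: [0.5211, -0.0985, 0.1407]
ee_rot: [0.153, 0.988, 0.006, 0.013]
wrist_force: [-18.3, 2.7, 51.0]
grip_width: -0.0
t 3.9333 p [ 0.5211 -0.0985  0.1407] tool delta [ 0.0037 -0.0051 -0.0005] tilt [ 0.027  0.008 -1.   ] F [-18.3   2.7  51. ]
```

Bottom stop felt at z=0.1407. Now retract, re-centre and look at the pin.

```bash
python3 -m creep '[{"xyz":[0,0,-0.012],"roll":0},{"xyz":[0,0,-0.014],"roll":0},{"xyz":[0.002,-0.003,-0.014],"roll":0},{"xyz":[0,0,0],"roll":0},{"xyz":[0,0,0],"roll":0}]';python3 go.py .516 -.1022 .165
cat > look.py <<'E'
import sys
from h import *
s=vision.grab_frame('scene');t=vision.grab_frame('top');n=sys.argv[1]
crop(s,(190,120,290,220),6,f'{n}.png')
G=((40,100,40),(85,255,255));print(blob(s,*G,(225,170,255,210)),blob(t,*G,(275,180,305,215)))
a=blob(s,*G,(225,170,255,210));b=blob(t,*G,(275,180,305,215))
if a and b: print(tri([s,t],[a[1:3],b[1:3]]))
B=((105,120,60),(130,255,255));print('knob',blob(s,*B,(212,140,240,165)))
E
python3 look.py a1
```

```text
t: 4.35
position: [0.5201, -0.0996, 0.1865]
ee_rot: [0.152, 0.988, 0.006, 0.017]
wrist_force: [0.4, 0.0, -0.9]
grip_width: 0.002
t 4.35 p [ 0.5201 -0.0996  0.1865] tool delta [ 0.0038 -0.004   0.0214] tilt [ 0.035  0.007 -0.999] F [ 0.4  0.  -0.9]
(26, np.float64(238.84615384615384), np.float64(193.46153846153845), np.int64(237), np.int64(241), np.int64(191), np.int64(196)) (42, np.float64(289.8095238095238), np.float64(202.07142857142858), np.int64(287), np.int64(293), np.int64(199), np.int64(205))
[ 0.56124643 -0.03357574  0.08069308]
knob (9, np.float64(229.44444444444446), np.float64(152.66666666666666), np.int64(228), np.int64(231), np.int64(151), np.int64(154))
```

View pics/a1.png

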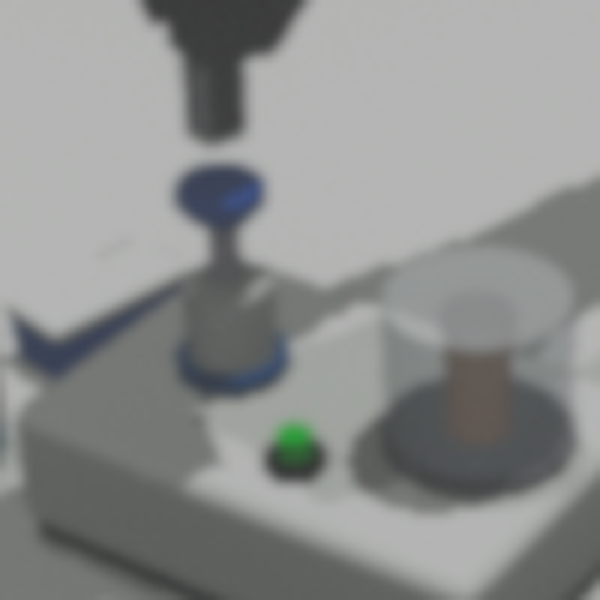

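The pin has risen a little and the knob is back up. Next stroke, correcting the lateral drift.

```bash
python3 -m creep '[{"xyz":[0.004,-0.004,0.005],"roll":0},{"xyz":[0,0,0.010],"roll":0},{"xyz":[0,0,0.008],"roll":0},{"xyz":[0,0,0.008],"roll":0},{"xyz":[0,0,0.008],"roll":0},{"xyz":[0,0,0.006],"roll":0}]';python3 go.py .516 -.1022 .141
```

```text
t: 4.95
position: [0.5162, -0.1019, 0.1401]
ee_rot: [0.152, 0.988, 0.007, 0.016]
wrist_force: [-33.1, 5.5, 101.8]
grip_width: -0.0
t 4.95 p [ 0.5162 -0.1019  0.1401] tool delta [ 0.0001 -0.0003 -0.0009] tilt [ 0.033  0.008 -0.999] F [-33.1   5.5 101.8]
```

102 N was too hard. I'll measure before each stroke and command only down to the stop.

```bash
python3 -m creep '[{"xyz":[0,0,-0.010],"roll":0},{"xyz":[0,0,-0.014],"roll":0},{"xyz":[0.001,0,-0.010],"roll":0},{"xyz":[0,0,0],"roll":0},{"xyz":[0,0,0],"roll":0}]';python3 go.py .516 -.1022 .141; python3 look.py a2
```

```text
t: 5.37
position: [0.5138, -0.1017, 0.1729]
ee_rot: [0.152, 0.988, 0.007, 0.015]
wrist_force: [-0.8, 0.2, -1.1]
grip_width: 0.003
t 5.3667 p [ 0.5138 -0.1017  0.1729] tool delta [-0.0014 -0.0004  0.032 ] tilt [ 0.031  0.009 -0.999] F [-0.8  0.2 -1.1]
(29, np.float64(238.58620689655172), np.float64(193.06896551724137), np.int64(237), np.int64(241), np.int64(190), np.int64(196)) (43, np.float64(289.8837209302326), np.float64(201.88372093023256), np.int64(287), np.int64(293), np.int64(199), np.int64(205))
[ 0.56160866 -0.0338072   0.08201009]
knob (2, np.float64(231.0), np.float64(151.5), np.int64(231), np.int64(231), np.int64(151), np.int64(152))
```

```bash
python3 -m creep '[{"xyz":[-0.001,0,0.007],"roll":0},{"xyz":[0,0,0.007],"roll":0},{"xyz":[0,0,0.007],"roll":0},{"xyz":[0,0,0.007],"roll":0},{"xyz":[0,0,0.002],"roll":0}]';python3 go.py .516 -.1022 .141
```

```text
t: 5.88
position: [0.5151, -0.102, 0.1408]
ee_rot: [0.153, 0.988, 0.007, 0.013]
wrist_force: [-10.6, 2.1, 37.0]
grip_width: 0.004
t 5.8833 p [ 0.5151 -0.102   0.1408] tool delta [-0.0009  0.0001 -0.0002] tilt [ 0.028  0.009 -1.   ] F [-10.6   2.1  37. ]
```

```bash
python3 -m creep '[{"xyz":[0,0,-0.010],"roll":0},{"xyz":[0,0,-0.014],"roll":0},{"xyz":[0,0,-0.010],"roll":0},{"xyz":[0,0,0],"roll":0},{"xyz":[0,0,0],"roll":0},{"xyz":[0,0,0],"roll":0}]';python3 go.py .516 -.1022 .141;python3 look.py a3
```

```text
t: 6.38
position: [0.5136, -0.102, 0.171]
ee_rot: [0.152, 0.988, 0.007, 0.011]
wrist_force: [-0.2, -0.5, 0.1]
grip_width: 0.001
t 6.3833 p [ 0.5136 -0.102   0.171 ] tool delta [-0.0018  0.      0.03  ] tilt [ 0.024  0.01  -1.   ] F [-0.2 -0.5  0.1]
(38, np.float64(238.60526315789474), np.float64(191.94736842105263), np.int64(236), np.int64(241), np.int64(188), np.int64(196)) (42, np.float64(290.0), np.float64(201.66666666666666), np.int64(287), np.int64(293), np.int64(198), np.int64(205))
[ 0.561522   -0.03372931  0.08547978]
knob (2, np.float64(231.0), np.float64(151.5), np.int64(231), np.int64(231), np.int64(151), np.int64(152))
```

View pics/a3.png

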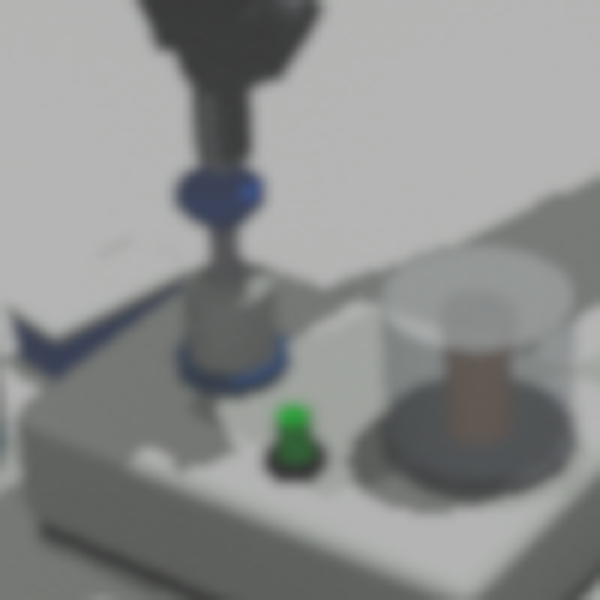

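The pin is clearly rising: its top is now at about (293,410) in the crop, against 435 after the first stroke. Knob is up, no orange yet.

```bash
python3 -m creep '[{"xyz":[-0.002,0,0.006],"roll":0},{"xyz":[0,0,0.007],"roll":0},{"xyz":[0,0,0.007],"roll":0},{"xyz":[0,0,0.007],"roll":0},{"xyz":[0,0,0.0015],"roll":0}]';python3 go.py .516 -.1022 .141
python3 -m creep '[{"xyz":[0,0,-0.010],"roll":0},{"xyz":[0,0,-0.014],"roll":0},{"xyz":[0,0,-0.012],"roll":0},{"xyz":[0,0,0],"roll":0},{"xyz":[0,0,0],"roll":0},{"xyz":[0,0,0],"roll":0}]';python3 go.py .516 -.1022 .141;python3 look.py a4
```

```text
t: 6.9
position: [0.5155, -0.1025, 0.141]
ee_rot: [0.153, 0.988, 0.007, 0.01]
wrist_force: [-4.3, 0.6, 18.1]
grip_width: 0.005
t 6.9 p [ 0.5155 -0.1025  0.141 ] tool delta [-0.0004  0.0005 -0.    ] tilt [ 0.022  0.01  -1.   ] F [-4.3  0.6 18.1]
t: 7.4
position: [0.5154, -0.1028, 0.1742]
ee_rot: [0.152, 0.988, 0.007, 0.009]
wrist_force: [-0.1, 0.4, 0.9]
grip_width: -0.002
t 7.4 p [ 0.5154 -0.1028  0.1742] tool delta [0.0001 0.0002 0.0332] tilt [ 0.021  0.011 -1.   ] F [-0.1  0.4  0.9]
(34, np.float64(238.38235294117646), np.float64(189.94117647058823), np.int64(236), np.int64(240), np.int64(186), np.int64(195)) (43, np.float64(290.0232558139535), np.float64(201.58139534883722), np.int64(287), np.int64(293), np.int64(198), np.int64(205))
[ 0.56106954 -0.03375641  0.09129235]
knob (7, np.float64(230.0), np.float64(151.71428571428572), np.int64(229), np.int64(231), np.int64(151), np.int64(153))
```

```bash
python3 -m creep '[{"xyz":[0,0,0.007],"roll":0},{"xyz":[0,0,0.008],"roll":0},{"xyz":[0,0,0.008],"roll":0},{"xyz":[0,0,0.007],"roll":0},{"xyz":[0,0,0.002],"roll":0}]';python3 go.py .516 -.1022 .141
python3 -m creep '[{"xyz":[0,0,-0.010],"roll":0},{"xyz":[0,0,-0.014],"roll":0},{"xyz":[0,0,-0.012],"roll":0},{"xyz":[0,0,0],"roll":0},{"xyz":[0,0,0],"roll":0},{"xyz":[0,0,0],"roll":0}]';python3 go.py .516 -.1022 .141;python3 look.py a5
```

```text
t: 7.92
position: [0.5156, -0.1028, 0.1408]
ee_rot: [0.153, 0.988, 0.007, 0.009]
wrist_force: [-10.9, 2.1, 37.3]
grip_width: 0.003
t 7.9167 p [ 0.5156 -0.1028  0.1408] tool delta [-0.0002  0.0006 -0.0002] tilt [ 0.019  0.011 -1.   ] F [-10.9   2.1  37.3]
t: 8.42
position: [0.5149, -0.1028, 0.1733]
ee_rot: [0.153, 0.988, 0.007, 0.008]
wrist_force: [-0.0, -0.0, -0.5]
grip_width: -0.005
t 8.4167 p [ 0.5149 -0.1028  0.1733] tool delta [-0.0004  0.0003  0.0324] tilt [ 0.018  0.011 -1.   ] F [-0.  -0.  -0.5]
(34, np.float64(238.52941176470588), np.float64(190.11764705882354), np.int64(236), np.int64(240), np.int64(186), np.int64(195)) (43, np.float64(290.0232558139535), np.float64(201.58139534883722), np.int64(287), np.int64(293), np.int64(198), np.int64(205))
[ 0.56102848 -0.03361959  0.09081386]
knob (5, np.float64(230.2), np.float64(151.6), np.int64(229), np.int64(231), np.int64(151), np.int64(152))
```

View pics/a5.png

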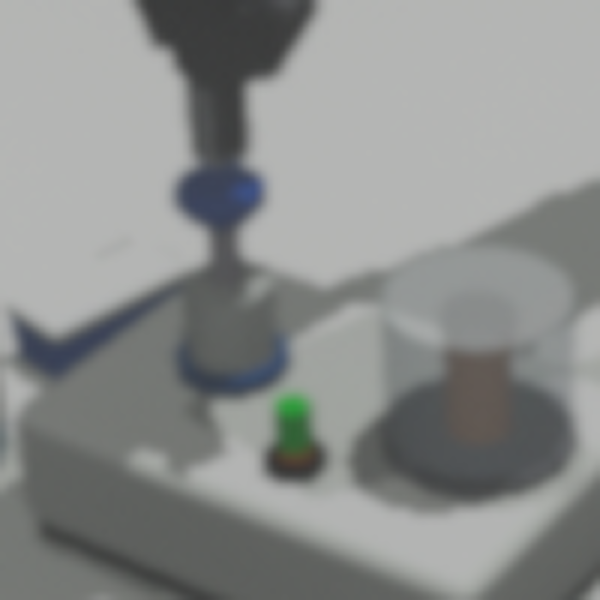

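Orange band now visible at the pin's foot, about (293,458) in the crop, and the last stroke changed nothing. I'll do one more stroke to confirm the end of travel, and compare the tip height with a projection.

```bash
python3 -m creep '[{"xyz":[0,0,0.007],"roll":0},{"xyz":[0,0,0.008],"roll":0},{"xyz":[0,0,0.008],"roll":0},{"xyz":[0,0,0.007],"roll":0},{"xyz":[0,0,0.002],"roll":0}]';python3 go.py .516 -.1022 .141
python3 -m creep '[{"xyz":[0,0,-0.010],"roll":0},{"xyz":[0,0,-0.014],"roll":0},{"xyz":[0,0,-0.02],"roll":0},{"xyz":[0,0,-0.03],"roll":0},{"xyz":[0,0,-0.03],"roll":0},{"xyz":[0,0,-0.02],"roll":0},{"xyz":[0,0,0],"roll":0},{"xyz":[0,0,0],"roll":0}]';python3 go.py .516 -.1022 .141;python3 look.py a6
python3 - <<'E'
from h import *
s=vision.grab_frame('scene');crop(s,(222,170,256,206),16,'a7.png')
for z in (.078,.094,.098,.102): print(z,(proj(s,[.5613,-.0338,z])-[222,170])*16)
print('pin base',(proj(s,[.5613,-.0338,.076])-[222,170])*16)
E
```

```text
t: 8.93
position: [0.5152, -0.1028, 0.1407]
ee_rot: [0.153, 0.988, 0.007, 0.007]
wrist_force: [-14.7, 3.0, 44.1]
grip_width: 0.001
t 8.9333 p [ 0.5152 -0.1028  0.1407] tool delta [-0.0006  0.0008 -0.0003] tilt [ 0.016  0.012 -1.   ] F [-14.7   3.   44.1]
t: 9.6
position: [0.5115, -0.1035, 0.262]
ee_rot: [0.153, 0.988, 0.007, 0.003]
wrist_force: [0.2, 0.6, -0.5]
grip_width: -0.001
t 9.6 p [ 0.5115 -0.1035  0.262 ] tool delta [-0.0034  0.0007  0.121 ] tilt [ 0.009  0.013 -1.   ] F [ 0.2  0.6 -0.5]
(30, np.float64(238.6), np.float64(189.96666666666667), np.int64(237), np.int64(240), np.int64(186), np.int64(194)) (43, np.float64(290.0232558139535), np.float64(201.58139534883722), np.int64(287), np.int64(293), np.int64(198), np.int64(205))
[ 0.56091906 -0.03353212  0.09125666]
knob (23, np.float64(228.0), np.float64(152.08695652173913), np.int64(224), np.int64(231), np.int64(150), np.int64(154))
0.078 [[262.76696153 388.11695041]]
0.094 [[257.30941215 305.19167393]]
0.098 [[255.92891079 284.20982693]]
0.102 [[254.54187574 263.12636398]]
pin base [[263.44199349 398.37130027]]
```

View pics/a7.png

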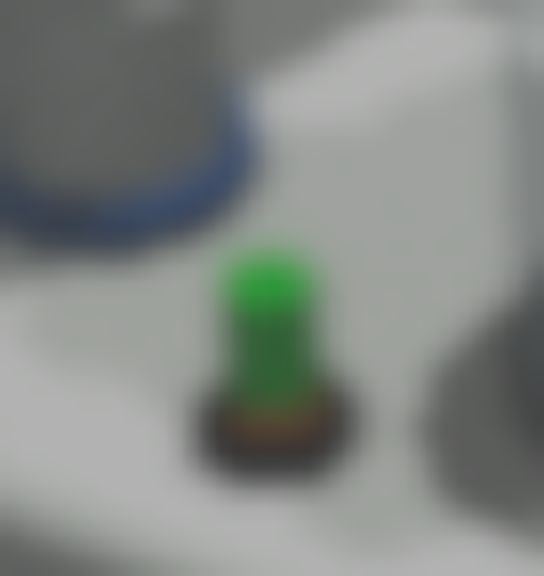

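View pics/a6.png

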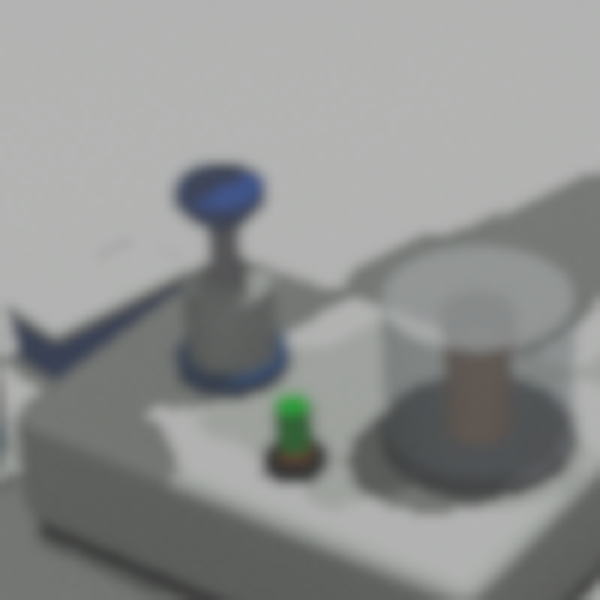

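Unchanged after two further full strokes. Orange band is fully visible at the foot, plunger up and hand clear. I'll check the whole scene before handing in.

```bash
python3 -m creep '[{"xyz":[0,0.02,-0.01],"roll":0},{"xyz":[0.02,0.03,-0.01],"roll":0},{"xyz":[0.02,0.03,0],"roll":0},{"xyz":[0.02,0.03,0],"roll":0},{"xyz":[0.02,0.03,0],"roll":0},{"xyz":[0.02,0.03,0],"roll":0},{"xyz":[0.02,0.03,0],"roll":0},{"xyz":[0.02,0.03,0],"roll":0},{"xyz":[0,0,0],"roll":0},{"xyz":[0,0,0],"roll":0}]'
python3 - <<'E'
from h import *
s=vision.grab_frame('scene');t=vision.grab_frame('top')
crop(s,(160,130,350,250),4,'s9.png');crop(t,(190,150,390,290),4,'t9.png')
E
```

```text
t: 10.58
position: [0.4365, 0.1659, 0.2681]
ee_rot: [0.156, 0.988, 0.003, -0.01]
wrist_force: [0.6, -1.3, 0.0]
grip_width: -0.0
```

View pics/t9.png

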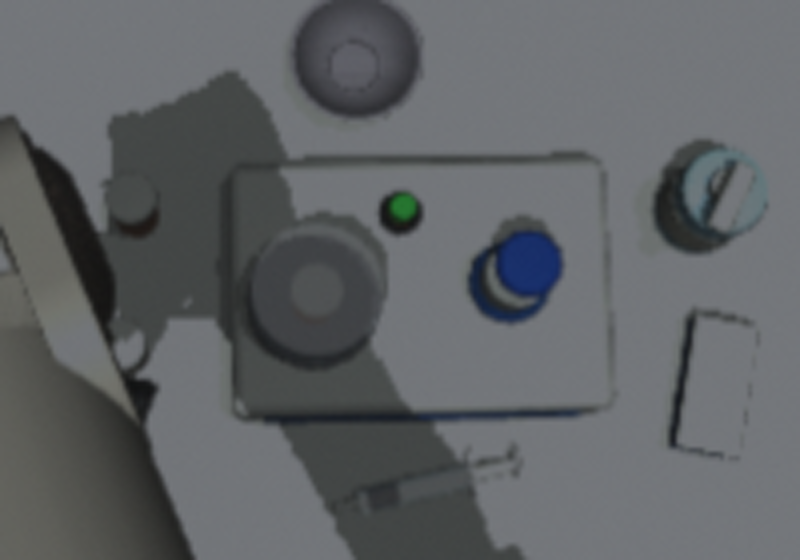

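View pics/s9.png

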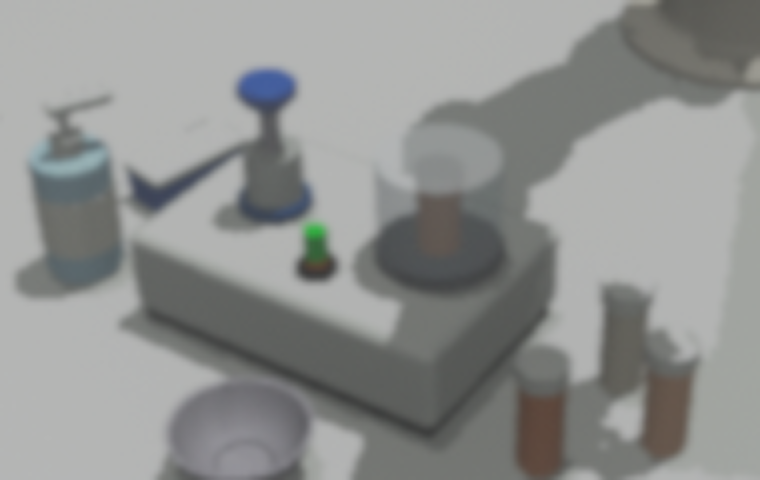

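Every loose thing stands where it did before. The knob is at its rest position (267,85), same as at the start, and the pin is out with orange at (316,265).

```bash
python3 -c "
from plant import ctrl
print(ctrl.job_done())"
```

```text
the job is handed in; nothing more can be done
None
```

I gave the plunger six full strokes with the closed fingertips, each down to its stop (tip at about z = 0.141 m). The pin now stands out with the orange band showing at its foot, and I handed the job in at about 10.7 s.

- **Pin:** it rose over the first four strokes, and strokes five and six changed nothing, so I take it to be fully out. Measured directly, the tip reads about 98 mm rather than 102. The collar shows about a one-pixel offset in the same direction, which I think explains most of that difference.
- **Plunger and hand:** in the last pictures the plunger is back at its rest position. The hand is clear at z ≈ 0.27 m with no contact force.
- **Other things:** the dish, gel bottle, slide box and syringe look unmoved in the pictures. The three vials stand upright where they were, though the arm partly hides them in the top view.
- **Forces:** the second stroke hit the stop hard, at about 102 N vertical (about 107 N in total), under the 120 N limit. I softened the later strokes to 18–44 N.

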